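Fit a fresh filter and clamp the fume extractor's hatch

ROBOT

A 6-joint arm with a two-finger parallel gripper is mounted at the origin on the work surface. World frame = base frame: x ahead of the robot, y to its left, z up, the work surface at z = 0. Lengths are in m, angles in rad, forces in N, time in s.
With the tool pointing down it reaches from about 0.15 to 0.775 m from the base axis. Payload 6.1 kg.
Tool frame: the origin (TCP) lies between the finger pads; the fingertips stand 19 mm ahead of it and the grasp point (between the pads) is the TCP (finger_overhang is the z of the fingertips in the tool frame, in m); z points along the fingers, y is the line along which they close (so a half turn about z gives the same grasp; the last joint's range is limited). The gripper opens to 85 mm and grips with 20 to 120 N. Pads are 22 mm wide; open, the fingers measure 114 mm over their backs; the gripper's body (76 mm by 85 mm) begins 54 mm behind the grasp point. The pads swing forward as they close: fully open they stand 13 mm farther back than shut.
Start: joints at [-1.293, 0.126, -0.04, 1.405, 0, 1.571], TCP at [0.144, -0.505, 0.25] pointing down, gripper open.
Joint ranges: [-2.72, 2.72], [-0.95, 1.95], [-1.27, 1.35], [-1.78, 2.02], [-1.46, 1.47], [-3.14, 3.14]. Speed limits (rad/s): [2.39, 2.39, 3.01, 3.14, 3.14, 3.14].

INTERFACE

Orientations are given as a rotation vector (axis times angle).
In Python, from bench import * gives the robot as it stands.
- The arm moves only by the tool step_arm, never from a script. Its argument "rows" is a list that holds one entry, the list of rows, each a list of 6 numbers: the shift along the world's x, y, z in cm, then the turn, a rotation vector about the world's x, y, z in degrees. A call has 1 to 12 rows; each row is the pose to reach, as a shift and turn from the pose commanded when the call began; what a row does not reach only later rows make up. A row lasts 1/10 s, in which the tool goes at most 50 mm and 8.59 degrees, less where a joint would pass 70% of its speed; a pose out of reach is approached as far as the arm can. A call with a gripper value outside its range is refused whole. "grip" is the opening in per cent of the stroke, from 0 (shut) to 100 (fully open), set as the call begins (left out, the last holds). The fingers move at their own pace and stop on an object; the grip force is fixed at half the most. Time passes only in rows, so rows that repeat a pose let the fingers close. It gives the time, the measured TCP pose, the force, the opening and the grip force at its end, in the units of the state.
- get_state(): the state, without advancing time (a new reading comes with each control period).
- camera(name): name is "scene" or "top" or "wrist"; returns the picture (400x640x3 uint8, red, green, blue); there is no depth.
- calibration(name): a dict with "fx", "fy", "cx", "cy" (pixels), "R" (3x3) and "t" (3): a world point X has camera coordinates R X + t. Camera axes: x right, y down, z forward; pixel columns grow to the right and rows downward; lengths in m; the calibration is good to about 2 mm. A picture is of the moment at which its call begins: read the wrist's pose just before it. calibration takes no time and is no camera call; for the wrist camera it gives the pose at the moment of the call.
- close_job(): hands the job in; it is judged then, once.
The state is a dict: "time_s": time; "q": joint angles; "joint_velocities": joint speeds; "joint_efforts": joint torques, N m; "eef_pos": TCP position; "orientation": TCP orientation; "wrist_force": force on the tool from outside, world axes, zero at the start; "ft_torque": the same for the moment, N m; "width": opening from 0.0 (shut) to 1.0 (fully open); "gripper_force": force on a finger pad.
Only numpy, scipy, OpenCV 4.12 (cv2) and the standard library are available. Lean on these libraries where they do the work, as an engineer would, in place of code of your own. Each camera call takes 0.05 s, during which the arm holds its last target. There are 200 camera calls.

TASK

Put the fume extractor back into service: take the fresh filter cassette (white pleats, black carrying handle) and set it down flat in the filter box's pocket, without dropping it. Then swing the hatch shut without slamming it and turn its T-handle clockwise all the way to its stop, so that the latch draws the hatch tight onto the gasket. Only when the hatch is clamped, press the green start button fully down and let go; never press the red stop button, and leave the spent dark filter and the other things on the bench where they lie.

Things in the scene. Friction and masses are not known exactly. Their poses are not given: they have to be found in the camera images.
- filter_box: Grey sheet-metal filter box of a bench fume extractor, fixed, 230 x 190 x 138 mm (x, y, z), walls 6 mm; origin at the centre of its underside, x away from the robot towards its blower (to x = 315 mm, 145 mm high), y to the hatch's hinge side, where a duct (145 mm high) runs out to y = 370 mm. On the rim a black rubber gasket bead, top at z = 147 mm. Place and yaw (+-0.15 rad) vary.
- pocket (a point): Centre of the filter pocket's floor (30 mm above the bench, 117 mm below the gasket's top), axes as the filter box. Pocket 218 mm (x) by 124 mm (y), open above: the cassette goes in with its long side along x, either way round, with about 9 mm of play each side. A 3 mm baffle, 45 mm high, bounds it at -y; beyond that lies the latch bay with the keeper.
- new_filter: Fresh filter cassette: aluminium frame 200 x 105 x 45 mm (x, y, z), white pleats, 0.3 to 0.55 kg; origin at the centre of its underside, x along its length, z up. Black bail handle: a bar 92 mm long (x), 12 mm wide and high, centre 72 mm above the origin, posts at x = +-40 mm, 21 mm of air below it. Flat on the bench to the robot's right, long side roughly along world y.
- spent_filter: The spent filter cassette, the same shape and handle but with dark brown, sooty pleats; it lies on the bench near the fresh one (the two may be in either place) and must stay there.
- hatch (a joint): Hatch angle, rad: 0 = drawn fully down, about 0.018 = resting on the uncompressed gasket, 1.65 to 1.74 at the start (upright, leaning slightly back). Blue sheet-metal hatch 240 mm (x) by 200 mm, 12 mm thick, 0.75 kg with latch. Stiff hinge: it stays put when upright; pushed over (about 2 N at its free edge) it sinks shut slowly by its weight once below about 1.2 rad.
- hatch_hinge (a point): Middle of the hatch's hinge line, which runs along this point's x (axes as the filter box; z up). Closed, the hatch extends 200 mm from here towards -y, its underside at this height, its outer (upper) face 12 mm above. Opening lifts the -y edge and swings it up over the +y side.
- latch (a joint): T-handle angle, rad: 0 to 0.15 at the start (released), grows clockwise seen from outside the hatch, stop at 1.45 (clamped). With the hatch resting on its gasket the pawl runs under a ramped keeper from 0.6 on and draws the free edge down 4 mm (up to 0.3 N m); from 1.3 to the stop it holds by itself. Turned past 0.4 with the hatch up, it keeps the hatch from closing.
- latch_grip (a point): Centre of the T-handle's black bar, on the turning axis z (out of the hatch, up when shut). Bar along y: 92 mm long, 14 mm wide (x), 16 mm high (z), centre 40 mm above the hatch's outer face, on a 16 mm round shaft; round steel escutcheon below, 52 mm in diameter, 8 mm high. The axis is 148 mm from the hinge line, midway along the hatch.
- start (a joint): Travel of the green start button, m: 0 up, 0.006 fully down; springs back. About 6 N.
- start_top (a point): Centre of the top of the green start button (30 mm in diameter, pressed straight down), about 143 mm above the bench, in the top of the grey starter box (125 x 68 mm, 120 mm high) on the filter box's -y side. Of the two buttons it is the one nearer the robot.
- stop (a joint): Travel of the red stop button, m: 0 up, 0.006 fully down; springs back. It stands 58 mm beyond (+x of the filter box) the green one and must not be pressed.
- wire_brush: Wire brush, wooden handle, 160 mm, lying on the bench in front of the starter box; a bystander.
- chipping_hammer: Chipping hammer with red handle, 260 mm, lying on the bench between the robot and the filter box; a bystander.
- magnet_square: Blue magnetic welding square, 110 mm legs, 28 mm high, beyond the starter box; a bystander.
Mind the look-alikes: they are no part of the job. There is more than one size of the new_filter; the one meant has the size given above.

How it is judged:
On the way, in this order (a step that is already met when the one before it is completed fails the run):
1. the fresh filter stands flat on the pocket floor, released (horizontal distance between new_filter and pocket below 0.02 m and z of new_filter in the frame of pocket below 0.005 m and angle between new_filter's own z axis and vertical below 0.06 rad and contact force between the fingers and new_filter below 0.2 N), for 0.2 s.
2. the hatch is shut onto its gasket (value of joint hatch below 0.03 rad), for 0.2 s.
3. the T-handle is turned home and has drawn the hatch tight (value of joint latch above 1.3 rad and value of joint hatch below 0.006 rad), for 0.3 s.
4. the green start button is pressed down (value of joint start above 0.0048 m), for 0.05 s.
At the end, for the whole second after the job is handed in: The fresh filter stands flat (3.4 deg) on the pocket floor, within 20 mm of its centre; the T-handle is at 1.3 rad or more and the hatch is drawn below 0.006 rad; the start button was pressed (4.8 mm or more) after that and is up again; all at rest (all of step 3 and horizontal distance between new_filter and pocket below 0.02 m and z of new_filter in the frame of pocket below 0.005 m and angle between new_filter's own z axis and vertical below 0.06 rad and value of joint start below 0.002 m and linear speed of new_filter below 0.02 m/s); the robot touches nothing.
It fails at once if the start button pressed before the hatch is clamped (value of joint start above 0.003 m and (value of joint latch below 1.25 rad or value of joint hatch above 0.008 rad)).
It fails at once if the red stop button pressed by more than 3 mm (value of joint stop above 0.003 m).
It fails at once if the fresh filter let fall (linear speed of new_filter above 0.6 m/s and contact force between the fingers and new_filter below 0.1 N).
It fails at once if the hatch slammed (velocity of joint hatch below -3 rad/s).
It fails at once if the spent filter or another thing on the bench moved by more than 50 mm (distance of any of spent_filter, wire_brush, chipping_hammer, magnet_square from where it was at the start of the episode above 0.05 m).
It also fails if it takes over 72 s, if anything falls off the work surface, if the arm or the gripper's body presses on something with over 40 N, if the wrist force passes 120 N, or if a joint passes its speed limit or range.

## Working session

There is one attempt and no reset: what is moved stays moved. The work goes in short steps, Python scripts to look and compute and a tool call to move; the robot and the scene stay as the last step left them, time stands still between calls to the robot, and variables do not carry over. Pictures are saved under pics/ and viewed, at most 10 in all, crops included, and the job is handed in when it is done.

Besides the shell and the picture viewer there is one more tool, called after "Emit:" as name(argument=value, ...), one argument or row to a line, values as JSON. step_arm: Moves the arm, as the interface text tells. Its arguments: {"type":"object","properties":{"rows":{"type":"array","items":{"type":"array","items":{"type":"array","items":{"type":"number"}}}},"grip":{"type":"number"}},"required":["rows"]}

```bash
mkdir -p pics; cat > h.py <<'E'
from bench import *
import numpy as np, cv2
def ray(name,u,v,cal=None):
    c=cal or calibration(name); R=np.array(c["R"]);t=np.array(c["t"])
    d=R.T@np.array([(u-c["cx"])/c["fx"],(v-c["cy"])/c["fy"],1.]); return -R.T@t,d
def onz(name,u,v,z,cal=None):
    o,d=ray(name,u,v,cal); return o+d*(z-o[2])/d[2]
def proj(name,X,cal=None):
    c=cal or calibration(name); p=np.array(c["R"])@np.array(X)+np.array(c["t"])
    return np.array([c["fx"]*p[0]/p[2]+c["cx"],c["fy"]*p[1]/p[2]+c["cy"]])
def save(name,f):
    im=np.array(camera(name)); cv2.imwrite(f,im[:,:,::-1]); return im
E
python3 - <<'E'
from h import *
a=save("top","pics/top.png");b=save("scene","pics/scene.png")
s=get_state();print(s)
for n in("top","scene"):
    c=calibration(n);print(n,c["fx"],c["cx"],c["cy"],ray(n,320,200,c))
cv2.imwrite("pics/both.png",cv2.resize(np.vstack([a,b])[:,:,::-1],(480,600),interpolation=cv2.INTER_AREA))
E
```

```text
{'time_s': 0.1, 'q': array([-1.29301265e+00,  1.26328194e-01, -4.04782416e-02,  1.40541131e+00,
        1.77403586e-05,  1.57085450e+00]), 'joint_velocities': array([-7.14765284e-05, -2.11473313e-03,  2.87462139e-03,  1.27654832e-03,
       -5.09026873e-04,  3.13225448e-04]), 'joint_efforts': array([-1.75327194e-03, -4.36909139e+01,  3.53600192e+01,  1.38213619e-02,
       -1.37121892e-04,  2.53454226e-05]), 'eef_pos': array([ 0.14388134, -0.50455225,  0.24961503]), 'orientation': array([-3.10995523e+00, -4.34654320e-01,  2.81455426e-04]), 'wrist_force': array([-0.26327977,  0.10697737,  0.82372841]), 'ft_torque': array([-0.02081794,  0.01740097,  0.0341642 ]), 'gripper_force': 0.0, 'width': 0.9979217413878434}
top 441.16358221067657 322.17068898973247 200.09610690010146 (array([0.44018257, 0.01307125, 1.10457684]), array([ 0.0672759 , -0.01596728, -0.99761879]))
scene 386.5153137476052 319.24005116801743 199.28138917084323 (array([0.98630567, 0.38747676, 0.84474808]), array([-0.5101491 , -0.40822508, -0.75703864]))
```

View pics/top.png

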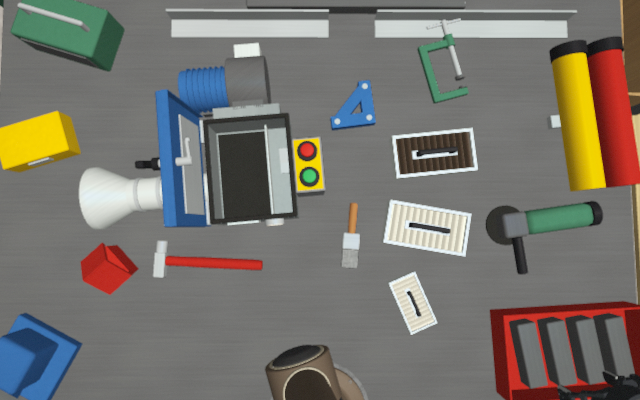

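View pics/scene.png

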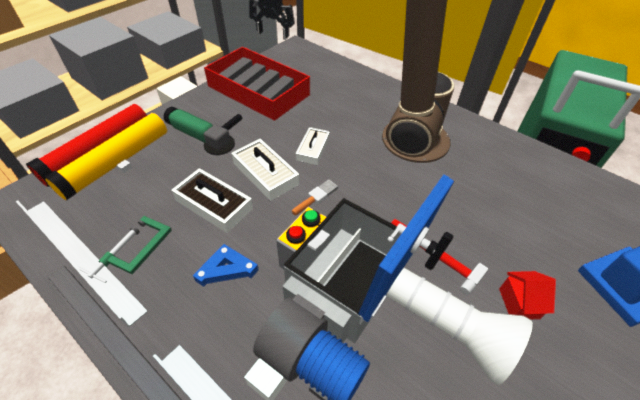

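The top view shows the robot base at the bottom (~(315,390)), with image up = +x and right = −y. There are three handled cassettes:
- (428,228): large with white pleats. It fits the fresh filter.
- (435,152): large but brown, so it is the spent one.
- (413,303): white but too small, a look-alike.

The box is around (248,168), with the hatch standing open on the left, green button at (309,176) and red button at (306,150).

```bash
python3 - <<'E'
from h import *
im=cv2.imread("pics/top.png"); cal=calibration("top")
cv2.imwrite("pics/c1.png",cv2.resize(im[85:235,150:340],None,fx=4,fy=4,interpolation=cv2.INTER_CUBIC))
cv2.imwrite("pics/c2.png",cv2.resize(im[120:340,375:485],None,fx=2.7,fy=2.7,interpolation=cv2.INTER_CUBIC))
hsv=cv2.cvtColor(im,cv2.COLOR_BGR2HSV)
def blob(m,box):
    x0,y0,x1,y1=box; mm=np.zeros_like(m); mm[y0:y1,x0:x1]=m[y0:y1,x0:x1]
    cs,_=cv2.findContours(mm,cv2.RETR_EXTERNAL,cv2.CHAIN_APPROX_NONE); return max(cs,key=cv2.contourArea)
def rect(c,z):
    P=np.array([onz("top",*p,z,cal)[:2] for p in c.reshape(-1,2)+0.0],np.float32)
    (cx,cy),(w,h),a=cv2.minAreaRect(P); 
    if w<h: a+=90; w,h=h,w
    return np.round([cx,cy,w,h,a],4)
dark=(hsv[:,:,2]<45).astype(np.uint8)*255
print("fresh handle",rect(blob(dark,(400,210,460,245)),.078))
white=((hsv[:,:,2]>140)).astype(np.uint8)*255
for b in [(378,195,480,262),(380,265,445,340),(385,122,485,182)]: print("frame",rect(blob(white,b),.045))
for n,lo,hi in (("green",45,80),("red",0,8)):
    m=cv2.inRange(hsv,(lo,120,80),(hi,255,255)); print(n,rect(blob(m,(290,135,328,192)),.143))
E
```

```text
fresh handle [ 4.509000e-01 -2.154000e-01  7.100000e-03  4.700000e-03  1.788312e+02]
frame [ 0.4438 -0.2616  0.2022  0.1074 79.8938]
frame [ 0.2656 -0.2225  0.1347  0.0724 23.1433]
frame [ 0.6265 -0.2836  0.2024  0.1073 95.5969]
green [5.59000e-01 2.25000e-02 2.87000e-02 2.85000e-02 1.79728e+02]
red [6.166000e-01 2.660000e-02 2.890000e-02 2.860000e-02 1.797938e+02]
```

View pics/c1.png

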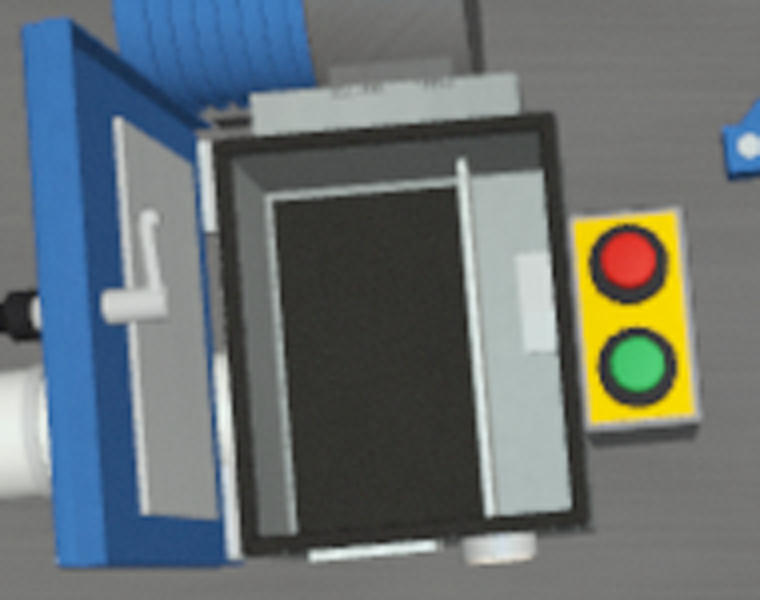

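View pics/c2.png

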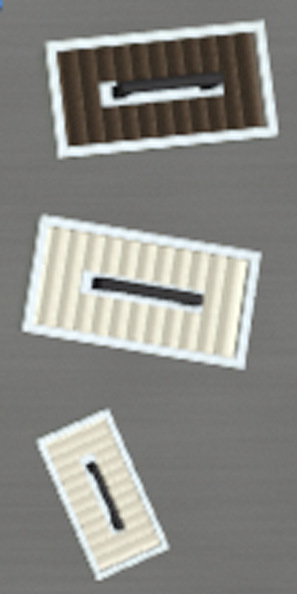

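The crops confirm it. The fresh filter is the middle cassette, with a 202×107 mm frame. The small white one is 135×72 mm and the brown one is spent. Gasket outer corners in crop 1 are about (216,143), (553,113), (590,527) and (243,553).

```bash
python3 - <<'E'
from h import *
cal=calibration("top")
def P(pts,z): return np.array([onz("top",150+u/4-.375,85+v/4-.375,z,cal) for u,v in pts])
g=P([(216,143),(553,113),(590,527),(243,553)],.147); print("gasket",g.round(4), g.mean(0))
print([np.linalg.norm(g[i]-g[(i+1)%4]).round(4) for i in range(4)])
d=(g[0]+g[1]-g[2]-g[3])[:2]; d2=(g[0]+g[3]-g[1]-g[2])[:2]
print("yaw",np.arctan2(d[1],d[0]),np.arctan2(-d2[0],d2[1]))
f=P([(274,200),(457,186),(483,520),(297,533)],.03); print("floor",f.round(4),f.mean(0),[np.linalg.norm(f[i]-f[(i+1)%4]).round(4) for i in range(4)])
b=P([(458,160),(486,515)],.075); print("baffle",b.round(4),np.arctan2(*(b[0]-b[1])[[1,0]]))
h=P([(22,30),(60,567),(105,567),(70,22)],.35); print("hatch",h.round(4))
E
```

```text
gasket [[0.681  0.2515 0.147 ]
 [0.6974 0.0672 0.147 ]
 [0.4695 0.0476 0.147 ]
 [0.4566 0.2346 0.147 ]] [0.5761212  0.15022372 0.147     ]
[np.float64(0.1851), np.float64(0.2288), np.float64(0.1874), np.float64(0.225)]
yaw 0.08067856406682403 0.07860269210664492
floor [[0.6749 0.2449 0.03  ]
 [0.6833 0.1329 0.03  ]
 [0.4777 0.1167 0.03  ]
 [0.4705 0.2292 0.03  ]] [0.57659781 0.18092434 0.03      ] [np.float64(0.1123), np.float64(0.2062), np.float64(0.1127), np.float64(0.2049)]
baffle [[0.6887 0.1273 0.075 ]
 [0.479  0.1107 0.075 ]] 0.07925907326567075
hatch [[0.6797 0.285  0.35  ]
 [0.4477 0.2647 0.35  ]
 [0.4476 0.2458 0.35  ]
 [0.6832 0.2644 0.35  ]]
```

Emit:
step_arm(
  rows=[
    [[2.5,2,0,0,0,5.3],[5,4,0,0,0,10.7],[7.5,6,0,0,0,16],[10,8,0,0,0,21.3],[12.5,10,0,0,0,26.7],[15,12,0,0,0,32],[17.5,14.2,0,0,0,37.3],[20,16.2,0,0,0,42.7],[22.5,18.2,0,0,0,48],[25,20.2,0,0,0,53.3],[27.5,22.3,0,0,0,58.7],[30,24.3,0,0,0,64]],
  ],
  grip=100,
)

```text
time_s: 1.3
eef_pos: [0.4447, -0.2607, 0.2499]
orientation: [-2.404, -2.022, 0.0]
wrist_force: [-0.4, -0.5, 1.1]
width: 1.001
gripper_force: 0.0
```

```bash
python3 - <<'E'
from h import *
im=cv2.imread("pics/top.png"); cal=calibration("top")
print("handle top", onz("top",375+147/2.7-.3,120+291/2.7-.3,.077,cal))
s=get_state(); c=calibration("wrist"); w=save("wrist","pics/w1.png")
print(s["time_s"],s["eef_pos"],s["orientation"],s["q"])
for X in ([.4438,-.2616,.078],[.4438,-.2616,.045]): print(proj("wrist",X,c))
hsv=cv2.cvtColor(w,cv2.COLOR_RGB2HSV)
m=(hsv[:,:,2]<60).astype(np.uint8)*255
cs,_=cv2.findContours(m,cv2.RETR_EXTERNAL,cv2.CHAIN_APPROX_NONE)
for k in sorted(cs,key=cv2.contourArea)[-5:]:
    P=np.array([onz("wrist",*p,.078,c)[:2] for p in k.reshape(-1,2)+0.],np.float32)
    print(cv2.boundingRect(k),cv2.minAreaRect(P))
E
```

```text
handle top [ 0.44369619 -0.25802767  0.077     ]
1.3 [ 0.44472993 -0.26072662  0.24993547] [-2.40358141e+00 -2.02203398e+00  4.28905751e-04] [-5.30223959e-01  1.08363192e-01 -6.01799493e-02  1.40291143e+00
 -5.60900467e-05  1.21257392e+00]
[319.53714905 182.72691618]
[319.71458119 173.19477637]
(241, 383, 163, 17) ((0.40637946128845215, -0.48977404832839966), (0.022022221237421036, 0.17467765510082245), 80.19072723388672)
(262, 288, 134, 93) ((0.4168482720851898, -0.418774276971817), (0.1536644697189331, 0.07655426859855652), 15.955405235290527)
(458, 55, 109, 193) ((0.610469400882721, -0.2691773772239685), (0.07566145807504654, 0.15238679945468903), 5.861152172088623)
(9, 268, 217, 132) ((0.20314061641693115, -0.38492345809936523), (0.1594063937664032, 0.23954391479492188), 80.19074249267578)
(418, 268, 215, 132) ((0.6302043795585632, -0.458824098110199), (0.1592828333377838, 0.23716211318969727), 80.19072723388672)
```

View pics/w1.png

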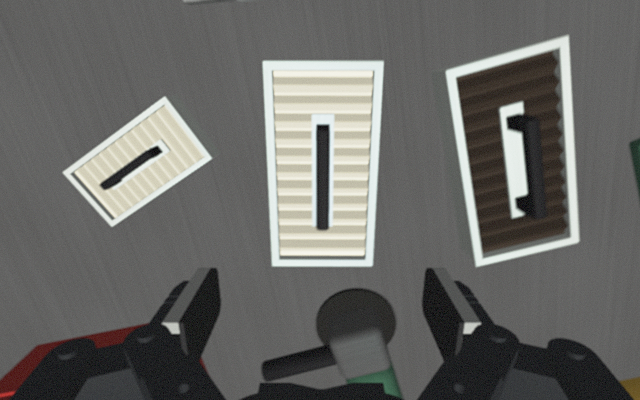

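The wrist view shows the fresh filter centred under the gripper. Its handle is at (322,177) and parallel to the pads, about 2 mm in +x and 4 mm in +y from where I predicted. I'll correct for that and descend.

Emit:
step_arm(
  rows=[
    [[0.1,0.2,-2,0,0,0],[0.15,0.3,-4.5,0,0,0],[0.15,0.3,-7.5,0,0,0],[0.15,0.3,-10.5,0,0,0],[0.15,0.3,-13,0,0,0],[0.15,0.3,-15,0,0,0],[0.15,0.3,-16.5,0,0,0],[0.15,0.3,-17.5,0,0,0],[0.15,0.3,-17.9,0,0,0],[0.15,0.3,-17.9,0,0,0]],
  ],
)

```text
time_s: 2.35
eef_pos: [0.4453, -0.2588, 0.071]
orientation: [-2.408, -2.017, 0.0]
wrist_force: [0.0, 0.1, -0.2]
width: 0.996
gripper_force: 0.0
```

Emit:
step_arm(
  rows=[
    [[0,0,0,0,0,0],[0,0,0,0,0,0],[0,0,0,0,0,0],[0,0,0,0,0,0],[0,0,0,0,0,0],[0,0,0,0,0,0],[0,0,0,0,0,0],[0,0,0,0,0,0]],
  ],
  grip=0,
)

```text
time_s: 3.15
eef_pos: [0.4456, -0.259, 0.0717]
orientation: [2.408, 2.017, 0.0]
wrist_force: [-1.2, 0.0, 4.6]
width: 0.127
gripper_force: 59.3
```

Emit:
step_arm(
  rows=[
    [[0,0,0.5,0,0,0],[0,0,1.5,0,0,0],[0,0,3.5,0,0,0],[0,0,6,0,0,0],[0,0,9,0,0,0],[0,0,12,0,0,0],[0,0,15,0,0,0],[0,0,18,0,0,0],[0,0,20,0,0,0],[0,0,21,0,0,0],[0,0,21.5,0,0,0]],
  ],
)

```text
time_s: 4.25
eef_pos: [0.4456, -0.2589, 0.287]
orientation: [2.408, 2.017, 0.0]
wrist_force: [0.3, -0.4, -4.2]
width: 0.124
gripper_force: 58.7
```

```bash
python3 - <<'E'
from h import *
s=get_state(); print(s["time_s"],s["eef_pos"],s["orientation"],s["q"],s["wrist_force"],s["ft_torque"])
a=cv2.imread("pics/scene.png"); cal=calibration("scene")
# project box model corners into scene for a check
yaw=.078;c,si=np.cos(yaw),np.sin(yaw);O=np.array([.576,.151,0])
W=lambda x,y,z:O+np.array([c*x-si*y,si*x+c*y,z])
k=4
cr=cv2.resize(a[170:320,265:415],None,fx=k,fy=k,interpolation=cv2.INTER_CUBIC)
def poly(pts,col):
    q=np.array([(proj("scene",W(*p),cal)-[265,170]+.375)*k for p in pts]).astype(int); cv2.polylines(cr,[q],True,col,1)
poly([(x,y,.147) for x,y in((-.115,-.095),(.115,-.095),(.115,.095),(-.115,.095))],(0,0,255))
poly([(x,y,.03) for x,y in((-.109,-.035),(.109,-.035),(.109,.089),(-.109,.089))],(0,255,0))
poly([(-.109,-.0365,.075),(.109,-.0365,.075)],(255,0,255))
cv2.imwrite("pics/c3.png",cr)
print(W(0,.027,.03))
E
```

```text
4.25 [ 0.44557084 -0.25888865  0.28699026] [2.40756793e+00 2.01732780e+00 3.20077414e-04] [-5.26349865e-01  1.10263232e-01  2.29097033e-02  1.48283321e+00
 -3.73351020e-06  1.22037517e+00] [ 0.29320599 -0.39587765 -4.17528635] [ 0.06369095 -0.00793157 -0.04073564]
[0.57389613 0.17791791 0.03      ]
```

View pics/c3.png

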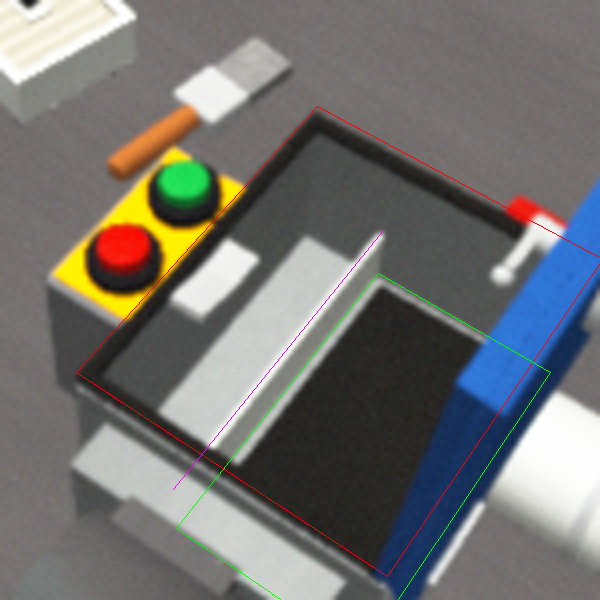

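The box model projects onto the scene view to within about 2 mm: gasket, baffle and floor edges all line up. The pocket is at (0.574, 0.178). Now I'll carry the filter over.

Emit:
step_arm(
  rows=[
    [[0.3,1,0,0,0,4],[0.9,3,0,0,0,12],[1.5,5.2,0,0,0,20],[2.2,7.5,0,0,0,28],[2.9,10,0,0,0,36],[3.7,12.5,0,0,0,44],[4.4,15,0,0,0,52],[5.1,17.5,0,0,0,60],[5.9,20,0,0,0,68],[6.6,22.5,0,0,0,76],[7.4,25,0,0,0,84],[8,27,0,0,0,90]],
  ],
)

```text
time_s: 5.45
eef_pos: [0.5252, 0.0125, 0.2848]
orientation: [-0.267, -3.128, 0.0]
wrist_force: [0.7, -0.5, -5.4]
width: 0.13
gripper_force: 58.7
```

Emit:
step_arm(
  rows=[
    [[0.5,2,0,0,0,6],[1.2,4,0,0,0,11],[1.9,6.5,0,0,0,14.6],[2.7,9,0,0,0,14.6],[3.4,11.5,0,0,0,14.6],[4.1,14,0,0,0,14.6],[4.6,15.7,0,0,0,14.6],[4.9,16.7,0,0,0,14.6],[4.9,16.7,0,0,0,14.6]],
  ],
)

```text
time_s: 6.35
eef_pos: [0.5745, 0.1789, 0.2853]
orientation: [0.126, -3.138, 0.001]
wrist_force: [-1.0, 0.5, -3.8]
width: 0.127
gripper_force: 58.7
```

```bash
python3 - <<'E'
from h import *
s=get_state(); print(s["time_s"],s["eef_pos"],s["orientation"],s["q"],s["wrist_force"],s["width"])
w=save("wrist","pics/w2.png"); t=save("top","pics/t2.png")
cv2.imwrite("pics/c4.png",np.hstack([cv2.resize(w,(400,250))[:,:,::-1],cv2.resize(t[60:240,140:380],(400,250))[:,:,::-1]]))
from scipy.spatial.transform import Rotation as R
print(np.degrees(np.arctan2(*R.from_rotvec(s["orientation"]).as_matrix()[[1,0],1])))
E
```

```text
6.35 [0.57449802 0.17893067 0.28530044] [ 1.25792444e-01 -3.13751659e+00  7.92955977e-04] [ 3.01972307e-01  2.81402455e-01  2.29085264e-01  1.52011214e+00
 -8.51516244e-05  2.21829306e-01] [-0.973299    0.51258904 -3.8112491 ] 0.12664314752818084
94.59187966043734
```

View pics/c4.png

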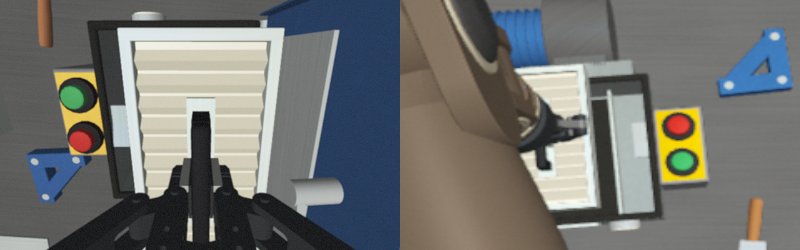

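The filter is held over the box, aligned and clear of the hatch, with the pawl off to the right. Lowering it in.

Emit:
step_arm(
  rows=[
    [[0,0,-1,0,0,0],[0,0,-2.5,0,0,0],[0,0,-4.5,0,0,0],[0,0,-6.5,0,0,0],[0,0,-8.5,0,0,0],[0,0,-10.5,0,0,0],[0,0,-12.5,0,0,0],[0,0,-14,0,0,0],[0,0,-15,0,0,0],[0,0,-15.5,0,0,0]],
  ],
)

```text
time_s: 7.45
eef_pos: [0.5738, 0.1773, 0.1301]
orientation: [0.122, -3.138, 0.001]
wrist_force: [0.2, 0.9, -4.9]
width: 0.126
gripper_force: 59.7
```

```bash
python3 - <<'E'
from h import *
s=get_state(); print(s["time_s"],s["eef_pos"],s["wrist_force"],s["ft_torque"])
E
```

```text
7.45 [0.57380504 0.17725195 0.13009316] [ 0.15202052  0.92901403 -4.92075631] [-0.01378692  0.01789064 -0.00411597]
```

Emit:
step_arm(
  rows=[
    [[0,0,-0.6,0,0,0],[0,0,-1.2,0,0,0],[0,0,-1.7,0,0,0],[0,0,-2.1,0,0,0],[0,0,-2.4,0,0,0],[0,0,-2.6,0,0,0],[0,0,-2.8,0,0,0],[0,0,-2.8,0,0,0]],
  ],
)

```text
time_s: 8.25
eef_pos: [0.5744, 0.1781, 0.1031]
orientation: [0.124, -3.139, 0.0]
wrist_force: [-0.0, -0.6, -3.6]
width: 0.126
gripper_force: 59.7
```

Emit:
step_arm(
  rows=[
    [[0,0,-0.1,0,0,0],[0,0,-0.2,0,0,0],[0,0,-0.2,0,0,0]],
  ],
)

```text
time_s: 8.55
eef_pos: [0.5746, 0.1782, 0.1017]
orientation: [-0.124, 3.139, 0.0]
wrist_force: [-0.1, -0.0, -1.0]
width: 0.126
gripper_force: 60.0
```

Emit:
step_arm(
  rows=[
    [[0,0,-0.05,0,0,0],[0,0,-0.05,0,0,0],[0,0,-0.05,0,0,0],[0,0,-0.05,0,0,0],[0,0,-0.05,0,0,0]],
  ],
  grip=40,
)

```text
time_s: 9.05
eef_pos: [0.5746, 0.1782, 0.101]
orientation: [-0.124, 3.139, 0.0]
wrist_force: [0.0, -0.2, 0.8]
width: 0.4
gripper_force: 0.0
```

Emit:
step_arm(
  rows=[
    [[0,0,1,0,0,0],[0,0,3,0,0,0],[0,0,6,0,0,0],[0,0,9,0,0,0],[0,0,12,0,0,0],[0,0,15,0,0,0],[0,0,18,0,0,0],[0,0,21,0,0,0],[0,0,23,0,0,0],[0,0,24,0,0,0]],
  ],
)

```text
time_s: 10.05
eef_pos: [0.5747, 0.1782, 0.3438]
orientation: [-0.124, 3.136, 0.001]
wrist_force: [-0.5, 0.1, -0.1]
width: 0.4
gripper_force: 0.0
```

```bash
python3 - <<'E'
from h import *
s=get_state(); print(s["time_s"],s["eef_pos"],s["wrist_force"],s["q"])
c=calibration("wrist");w=save("wrist","pics/w3.png");sc=save("scene","pics/s3.png")
# handle expectation in wrist view
print(proj("wrist",[.574,.178,.108],c))
cv2.imwrite("pics/c5.png",np.vstack([cv2.resize(w,(480,300))[:,:,::-1],cv2.resize(sc[130:330,200:520],(480,300))[:,:,::-1]]))
E
```

```text
10.05 [0.57470981 0.1782119  0.34378783] [-0.53659361  0.09360533 -0.10840291] [ 3.00692608e-01  3.00199260e-01  3.84290678e-01  1.65117913e+00
 -1.00397105e-05  2.21855717e-01]
[319.72533652 161.12872527]
```

View pics/c5.png

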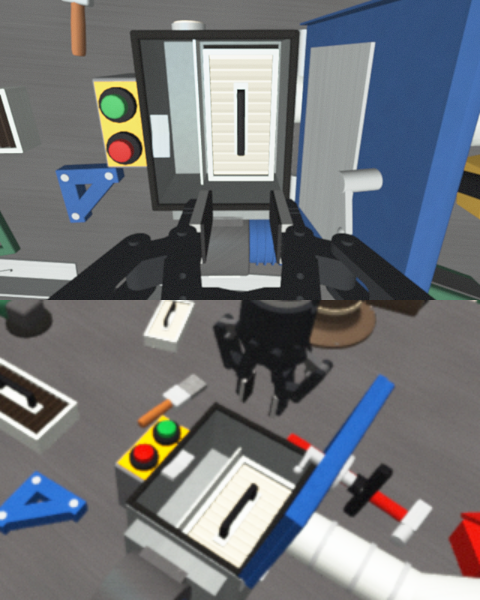

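Top half: the filter lies flat in the pocket with its handle at about (240,118), parallel to the baffle. The spent filter, brush and square are undisturbed. Bottom half: the hatch is still upright with the black T-handle outside. Next the closed fingers go over and behind the hatch.

Emit:
step_arm(
  rows=[
    [[0,0,3,0,0,0],[0,0,6,0,0,0],[0,0,7,0,0,0],[-1,2,7,0,0,0],[-2,4.5,7,0,0,0],[-3,7,7,0,0,0],[-4.2,9.5,7,0,0,0],[-5.4,12,7,0,0,0],[-6.4,14,7,0,0,0],[-7,15.4,7,0,0,0],[-7.3,15.8,7,0,0,0],[-7.3,15.8,7,0,0,0]],
  ],
  grip=0,
)

```text
time_s: 11.35
eef_pos: [0.5013, 0.3363, 0.4102]
orientation: [0.125, -3.138, 0.001]
wrist_force: [1.0, -0.5, -0.0]
width: 0.0
gripper_force: 0.0
```

Emit:
step_arm(
  rows=[
    [[0,0,-1.5,0,0,0],[0,0,-3.5,0,0,0],[0,0,-5.5,0,0,0],[0,0,-7,0,0,0],[0,0,-8,0,0,0],[0,0,-8.5,0,0,0],[0,0,-8.5,0,0,0]],
  ],
)

```text
time_s: 12.05
eef_pos: [0.5016, 0.3356, 0.3255]
orientation: [0.123, -3.139, 0.001]
wrist_force: [-0.2, -0.2, 0.7]
width: -0.001
gripper_force: 0.0
```

```bash
python3 - <<'E'
from h import *
s=get_state(); print(s["time_s"],s["eef_pos"],s["wrist_force"],s["q"])
sc=save("scene","pics/s4.png");t=save("top","pics/t4.png")
cv2.imwrite("pics/c6.png",np.vstack([cv2.resize(t[60:260,100:420],(480,300))[:,:,::-1],cv2.resize(sc[130:330,240:560],(480,300))[:,:,::-1]]))
E
```

```text
12.05 [0.50164475 0.3356038  0.32550191] [-0.15973952 -0.19138783  0.69550515] [ 5.89668668e-01  2.98573867e-01  3.41047344e-01  1.61386480e+00
 -1.04023921e-04  5.11544432e-01]
```

View pics/c6.png

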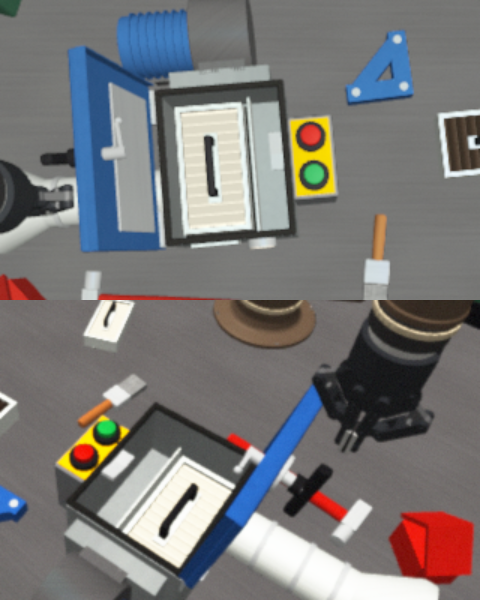

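Emit:
step_arm(
  rows=[
    [[0.1,-1.5,0,0,0,0],[0.2,-3,0,0,0,0],[0.3,-4,0,0,0,0],[0.4,-4.8,0,0,0,0],[0.4,-5.6,0,0,0,0],[0.5,-6.4,0,0,0,0],[0.6,-7.2,0,0,0,0],[0.6,-8,0,0,0,0],[0.7,-8.8,0,0,0,0],[0.8,-9.6,0,0,0,0],[0.8,-10.4,0,0,0,0],[0.9,-11.2,0,0,0,0]],
  ],
)

```text
time_s: 13.35
eef_pos: [0.5104, 0.2234, 0.3256]
orientation: [0.124, -3.139, 0.001]
wrist_force: [-0.4, 1.3, -1.0]
width: -0.006
gripper_force: 0.7
```

Emit:
step_arm(
  rows=[
    [[0.1,-0.8,0,0,0,0],[0.1,-1.6,0,0,0,0],[0.2,-2.3,0,0,0,0],[0.2,-3,0,0,0,0],[0.3,-3.5,0,0,0,0],[0.3,-3.5,0,0,0,0]],
  ],
)

```text
time_s: 13.95
eef_pos: [0.5136, 0.1883, 0.3259]
orientation: [-0.122, 3.139, -0.001]
wrist_force: [-0.7, 0.5, 0.1]
width: -0.002
gripper_force: 0.0
```

```bash
python3 - <<'E'
from h import *
s=get_state(); print(s["time_s"],s["eef_pos"],s["wrist_force"],s["q"])
sc=save("scene","pics/s5.png")
E
```

```text
13.95 [0.51359483 0.18833094 0.32593236] [-0.70032716  0.47328752  0.14084242] [ 3.51723369e-01  1.82667391e-01  1.93459345e-01  1.58143668e+00
 -5.07564178e-04  2.73755792e-01]
```

View pics/s5.png

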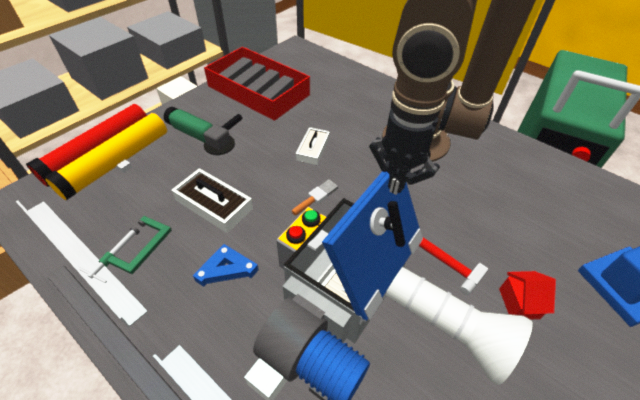

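The hatch is at roughly 1.1 rad and sinking on its own. It hides the filter in this view, and the bystanders haven't moved. I'll back off and let it sink.

Emit:
step_arm(
  rows=[
    [[-0.5,1,1,0,0,0],[-2,1.5,3,0,0,0],[-4,1.5,5,0,0,0],[-6,1.5,6,0,0,0],[-8,1,7,0,0,0],[-10,0.5,7,0,0,0],[-12,0,7,0,0,0],[-14,-1,7,0,0,0],[-15.5,-2,7,0,0,0],[-16,-2,7,0,0,0],[-16,-2,7,0,0,0],[-16,-2,7,0,0,0]],
  ],
)

```text
time_s: 15.2
eef_pos: [0.3539, 0.1698, 0.396]
orientation: [-0.125, 3.139, 0.0]
wrist_force: [0.6, 0.2, -0.6]
width: 0.001
gripper_force: 0.0
```

Emit:
step_arm(
  rows=[
    [[0,0,0,0,0,0],[0,0,0,0,0,0],[0,0,0,0,0,0],[0,0,0,0,0,0],[0,0,0,0,0,0],[0,0,0,0,0,0],[0,0,0,0,0,0],[0,0,0,0,0,0],[0,0,0,0,0,0],[0,0,0,0,0,0]],
  ],
)

```text
time_s: 16.2
eef_pos: [0.3535, 0.1691, 0.3958]
orientation: [-0.124, 3.139, -0.0]
wrist_force: [-0.1, 0.6, -0.2]
width: 0.002
gripper_force: 0.0
```

```bash
cat > m.py <<'E'
from h import *
import sys
def measure(tag):
    t=save("top",f"pics/t{tag}.png"); s=get_state(); cal=calibration("top")
    hsv=cv2.cvtColor(t,cv2.COLOR_RGB2HSV)
    blue=cv2.inRange(hsv,(100,110,40),(125,255,255)); blue[:, :140]=0; blue[:108]=0; blue[240:]=0; blue[:,325:]=0
    bl=cv2.morphologyEx(blue,cv2.MORPH_CLOSE,np.ones((25,25)))
    c=max(cv2.findContours(bl,0,1)[0],key=cv2.contourArea)
    P=np.array([onz("top",*p,.158,cal)[:2] for p in c.reshape(-1,2)+0.],np.float32)
    print(s["time_s"],"hatch px",cv2.boundingRect(c),"on z=.158",cv2.minAreaRect(P))
    m=np.zeros_like(bl); cv2.drawContours(m,[c],-1,255,-1); m=cv2.erode(m,np.ones((7,7)))
    dk=((hsv[:,:,2]<70)&(hsv[:,:,1]<120)&(m>0)).astype(np.uint8)*255
    for k in sorted(cv2.findContours(dk,0,1)[0],key=cv2.contourArea)[-3:]:
        Q=np.array([onz("top",*p,.204,cal)[:2] for p in k.reshape(-1,2)+0.],np.float32)
        print("dark",cv2.boundingRect(k),cv2.contourArea(k),cv2.minAreaRect(Q))
if __name__=="__main__": measure(sys.argv[1])
E
python3 m.py 6
```

```text
16.25 hatch px (184, 108, 116, 118) on z=.158 ((0.5856927633285522, 0.16714374721050262), (0.2594822943210602, 0.22803737223148346), 4.7671122550964355)
dark (204, 115, 4, 1) 0.0 ((0.6779000163078308, 0.23361201584339142), (0.006153575610369444, 3.9430460674338974e-08), 89.90953826904297)
dark (246, 158, 44, 10) 233.5 ((0.5786844491958618, 0.10590863227844238), (0.0881272703409195, 0.018627507612109184), 89.76854705810547)
```

Emit:
step_arm(
  rows=[
    [[0,0,0,0,0,0],[0,0,0,0,0,0],[0,0,0,0,0,0],[0,0,0,0,0,0],[0,0,0,0,0,0],[0,0,0,0,0,0],[0,0,0,0,0,0],[0,0,0,0,0,0],[0,0,0,0,0,0],[0,0,0,0,0,0],[0,0,0,0,0,0],[0,0,0,0,0,0]],
  ],
)

```text
time_s: 17.45
eef_pos: [0.3535, 0.1691, 0.3958]
orientation: [0.124, -3.139, 0.0]
wrist_force: [0.2, 0.6, 0.3]
width: -0.001
gripper_force: 0.0
```

```bash
python3 m.py 7; python3 -c "
from h import *
a=cv2.imread('pics/t6.png').astype(int);b=cv2.imread('pics/t7.png').astype(int);print((abs(a-b).max(2)[90:240,150:340]>25).sum())
hsv=cv2.cvtColor(cv2.imread('pics/t7.png'),cv2.COLOR_BGR2HSV);m=cv2.inRange(hsv,(100,110,40),(125,255,255))
cal=calibration('top')
# hatch free edge and near/far edges on a few lines
for v in (130,150,190,205): 
    u=np.where(m[v,150:320])[0]+150; print(v,u.min(),u.max(),onz('top',u.max()+.5,v,.158,cal).round(4))
for u in (230,245,275):
    v=np.where(m[90:250,u])[0]+90; print(u,v.min(),v.max(),onz('top',u,v.max()+.5,.158,cal).round(4),onz('top',u,v.min()-.5,.158,cal).round(4))
"
```

```text
17.5 hatch px (184, 108, 116, 118) on z=.158 ((0.5857056975364685, 0.16714482009410858), (0.25945642590522766, 0.22803737223148346), 4.767111778259277)
dark (204, 115, 4, 1) 0.0 ((0.6779000163078308, 0.23361201584339142), (0.006153575610369444, 3.9430460674338974e-08), 89.90953826904297)
dark (246, 158, 44, 10) 233.5 ((0.5786844491958618, 0.10590863227844238), (0.0881272703409195, 0.018627507612109184), 89.76854705810547)
0
130 214 291 [0.6567 0.0588 0.158 ]
150 201 292 [0.6128 0.0567 0.158 ]
190 205 296 [0.5259 0.0483 0.158 ]
205 219 298 [0.4935 0.0442 0.158 ]
230 115 224 [0.4527 0.1903 0.158 ] [0.6911 0.192  0.158 ]
245 113 222 [0.4567 0.1585 0.158 ] [0.6954 0.1596 0.158 ]
275 111 219 [0.4627 0.0945 0.158 ] [0.6997 0.0946 0.158 ]
```

The hatch is shut: two frames are identical, the length reads 238 mm, and the free edge sits at −98 mm. The bar centre is (0.579, 0.1055) and points along 89.8°, so the latch is at about 0.08 rad. Moving above it with the tool turned 85.4°.

Emit:
step_arm(
  rows=[
    [[1,-0.3,-0.5,0,0,5],[3,-1,-1.5,0,0,12],[5,-1.5,-2.5,0,0,20],[7.5,-2,-3.5,0,0,28],[10,-2.8,-5,0,0,36],[12.5,-3.5,-6,0,0,44],[15,-4.2,-7.5,0,0,52],[17.5,-5,-8.5,0,0,60],[20,-5.7,-10,0,0,68],[21.8,-6.2,-11,0,0,76],[22.5,-6.35,-11.6,0,0,83],[22.55,-6.35,-11.6,0,0,85.4]],
  ],
  grip=60,
)

```text
time_s: 18.7
eef_pos: [0.5796, 0.1052, 0.2776]
orientation: [2.221, -2.218, -0.003]
wrist_force: [-0.4, -0.1, 0.9]
width: 0.6
gripper_force: 0.0
```

```bash
python3 - <<'E'
from h import *
from scipy.spatial.transform import Rotation as R
s=get_state(); print(s["time_s"],s["eef_pos"],s["q"],np.degrees(np.arctan2(*R.from_rotvec(s["orientation"]).as_matrix()[[1,0],1])))
c=calibration("wrist"); w=save("wrist","pics/w8.png"); hsv=cv2.cvtColor(w,cv2.COLOR_RGB2HSV)
m=((hsv[:,:,2]<75)&(hsv[:,:,1]<120)).astype(np.uint8)*255
print(proj("wrist",[.579,.1055,.206],c),[proj("wrist",[.579,.1055+d,.206],c).round() for d in(-.046,.046)])
for k in cv2.findContours(m,0,1)[0]:
    if cv2.contourArea(k)>300:
        P=np.array([onz("wrist",*p,.206,c)[:2] for p in k.reshape(-1,2)+0.],np.float32); print(cv2.boundingRect(k),cv2.minAreaRect(P))
E
```

```text
18.7 [0.5796273  0.10516078 0.27764066] [ 1.79518329e-01  2.55414896e-01  1.78250033e-01  1.49661649e+00
 -9.00846201e-05 -1.39246404e+00] -179.9320890586358
[323.34904581 224.777668  ] [array([324., 148.]), array([323., 292.])]
(50, 257, 543, 143) ((0.5795383453369141, 0.18330025672912598), (0.11312251538038254, 0.38643699884414673), 89.8395004272461)
(299, 144, 35, 142) ((0.583305299282074, 0.10199103504419327), (0.01996081881225109, 0.08894795924425125), 0.6565859913825989)
(238, 50, 60, 63) ((0.6083123683929443, 0.025120077654719353), (0.030702678486704826, 0.03077658638358116), 88.80289459228516)
(317, 43, 61, 64) ((0.5669544339179993, 0.021911589428782463), (0.03113192692399025, 0.03075016848742962), 0.05584690347313881)
```

Emit:
step_arm(
  rows=[
    [[0.1,-0.1,-1,0,0,0],[0.1,-0.1,-3,0,0,0],[0.1,-0.1,-5,0,0,0],[0.1,-0.1,-6.5,0,0,0],[0.1,-0.1,-7.5,0,0,0],[0.1,-0.1,-7.9,0,0,0],[0.1,-0.1,-7.9,0,0,0]],
  ],
)

```text
time_s: 19.45
eef_pos: [0.5797, 0.1046, 0.2005]
orientation: [2.219, -2.223, -0.0]
wrist_force: [-0.8, -0.2, 0.4]
width: 0.601
gripper_force: 0.0
```

Emit:
step_arm(
  rows=[
    [[0,0,0,0,0,0],[0,0,0,0,0,0],[0,0,0,0,0,0],[0,0,0,0,0,0],[0,0,0,0,0,0],[0,0,0,0,0,0],[0,0,0,0,0,0]],
  ],
  grip=0,
)

```text
time_s: 20.15
eef_pos: [0.5823, 0.1048, 0.2022]
orientation: [-2.216, 2.22, -0.006]
wrist_force: [6.8, -0.3, 0.3]
width: 0.153
gripper_force: 58.2
```

The bar is gripped (13 mm). The 2.5 mm deflection confirms the wrist-camera axis at x≈0.583, so I'll recentre and turn clockwise.

Emit:
step_arm(
  rows=[
    [[0.2,-0.1,0,0,0,-2],[0.3,-0.2,0,0,0,-7],[0.3,-0.2,0,0,0,-13],[0.3,-0.2,0,0,0,-19],[0.3,-0.2,0,0,0,-25],[0.3,-0.2,-0.05,0,0,-31],[0.3,-0.2,-0.1,0,0,-37],[0.3,-0.2,-0.15,0,0,-43],[0.3,-0.2,-0.2,0,0,-49],[0.3,-0.2,-0.2,0,0,-55],[0.3,-0.2,-0.25,0,0,-60],[0.3,-0.2,-0.3,0,0,-65]],
  ],
)

```text
time_s: 21.35
eef_pos: [0.5835, 0.1036, 0.2002]
orientation: [-0.673, 3.065, 0.002]
wrist_force: [-2.5, 2.6, 8.8]
width: 0.149
gripper_force: 58.4
```

Emit:
step_arm(
  rows=[
    [[0,0,0,0,0,-4],[0,0,0,0,0,-8],[0,0,0,0,0,-11],[0,0,0,0,0,-14],[0,0,0,0,0,-14],[0,0,0,0,0,-14]],
  ],
)

```text
time_s: 21.95
eef_pos: [0.5835, 0.1033, 0.2]
orientation: [-0.301, 3.124, 0.002]
wrist_force: [-3.0, 2.1, 7.0]
width: 0.155
gripper_force: 58.9
```

```bash
python3 - <<'E'
from h import *
from scipy.spatial.transform import Rotation as R
s=get_state(); print(s["time_s"],s["eef_pos"],s["q"],s["wrist_force"],s["ft_torque"],s["joint_efforts"][5],np.degrees(np.arctan2(*R.from_rotvec(s["orientation"]).as_matrix()[[1,0],1])))
E
```

```text
21.95 [0.5835156  0.10333451 0.19996572] [ 1.74794757e-01  2.55087761e-01  8.15374733e-03  1.32051899e+00
  1.02366721e-03 -1.73016565e-02] [-3.04527182  2.11250067  6.99580803] [0.27810086 0.24200567 0.55481049] 0.562630333006382 101.00650478431264
```

Emit:
step_arm(
  rows=[
    [[0,0,0,0,0,-2],[0,0,0,0,0,-3],[0,0,0,0,0,-3],[0,0,0,0,0,-3]],
  ],
)

```text
time_s: 22.35
eef_pos: [0.5831, 0.1032, 0.2]
orientation: [-0.221, 3.132, 0.002]
wrist_force: [-5.0, -0.2, 9.2]
width: 0.15
gripper_force: 75.2
```

```bash
python3 - <<'E'
from h import *
from scipy.spatial.transform import Rotation as R
s=get_state(); print(s["time_s"],s["eef_pos"],s["q"],s["wrist_force"],s["ft_torque"],s["joint_efforts"][5],np.degrees(np.arctan2(*R.from_rotvec(s["orientation"]).as_matrix()[[1,0],1])))
E
```

```text
22.35 [0.58305585 0.10321346 0.19997899] [1.74851606e-01 2.54929634e-01 7.98092402e-03 1.32142828e+00
 7.59982825e-04 3.41841584e-02] [-4.98381312 -0.22260935  9.24361242] [0.14802788 0.27005163 0.97959435] 0.9460801631212234 98.05976143334689
```

The torque rose from 0.55 to 0.98 N m with no further turn, so the handle is at its stop. Releasing it and checking the bar angle.

Emit:
step_arm(
  rows=[
    [[0,0,0,0,0,0],[0,0,0,0,0,0],[0,0,0,0,0,0],[0,0,0,0,0,0],[0,0,0.5,0,0,0],[0,0,2,0,0,0],[0,0,4,0,0,0],[0,0,6.5,0,0,0],[0,0,8,0,0,0],[0,0,8,0,0,0]],
  ],
  grip=60,
)

```text
time_s: 23.35
eef_pos: [0.5839, 0.1028, 0.2805]
orientation: [-0.216, 3.13, 0.001]
wrist_force: [0.4, -0.7, 0.8]
width: 0.601
gripper_force: 0.0
```

```bash
python3 - <<'E'
from h import *
s=get_state(); print(s["time_s"],s["eef_pos"],s["wrist_force"],s["ft_torque"])
c=calibration("wrist"); w=save("wrist","pics/w9.png"); hsv=cv2.cvtColor(w,cv2.COLOR_RGB2HSV)
m=((hsv[:,:,2]<75)&(hsv[:,:,1]<120)).astype(np.uint8)*255
for k in cv2.findContours(m,0,1)[0]:
    if cv2.contourArea(k)>300:
        P=np.array([onz("wrist",*p,.203,c)[:2] for p in k.reshape(-1,2)+0.],np.float32); print("dark",cv2.boundingRect(k),cv2.minAreaRect(P))
for n,lo,hi in (("green",45,80),("red",0,8)):
    g=cv2.inRange(hsv,(lo,120,80),(hi,255,255))
    cs=[k for k in cv2.findContours(g,0,1)[0] if cv2.contourArea(k)>200]
    for k in cs:
        P=np.array([onz("wrist",*p,.143,c)[:2] for p in k.reshape(-1,2)+0.],np.float32); print(n,cv2.boundingRect(k),cv2.minAreaRect(P))
E
```

```text
23.35 [0.58390295 0.10277448 0.28045868] [ 0.37934629 -0.70214711  0.83302953] [-0.07317751  0.02883907  0.02847351]
dark (592, 376, 48, 24) ((0.6886800527572632, 0.33266130089759827), (0.04538640379905701, 0.011924798600375652), 72.87200927734375)
dark (0, 284, 30, 67) ((0.682624876499176, -0.09227140992879868), (0.052490733563899994, 0.006665383465588093), 14.950607299804688)
dark (50, 257, 545, 143) ((0.6665064692497253, 0.11602422595024109), (0.11694091558456421, 0.40030568838119507), 7.806797027587891)
dark (196, 186, 54, 52) ((0.5867667198181152, 0.04413559287786484), (0.03120867908000946, 0.03294653072953224), 53.13616180419922)
dark (305, 142, 35, 139) ((0.5809944868087769, 0.10361083596944809), (0.08913309872150421, 0.020403001457452774), 6.379444599151611)
dark (191, 114, 58, 57) ((0.5451534390449524, 0.04039259999990463), (0.03163021430373192, 0.03245530277490616), 7.867071151733398)
dark (9, 113, 28, 83) ((0.5678086280822754, -0.07007037103176117), (0.047549255192279816, 0.005531038623303175), 5.547236919403076)
dark (0, 113, 26, 82) ((0.5698229670524597, -0.0760638639330864), (0.01415773294866085, 0.04973587766289711), 81.63428497314453)
green (196, 125, 41, 41) ((0.5601552724838257, 0.022478120401501656), (0.028789326548576355, 0.030011454597115517), 28.79754638671875)
red (200, 198, 39, 38) ((0.6163901090621948, 0.027089372277259827), (0.031732749193906784, 0.029896896332502365), 3.570145845413208)
```

The bar now lies at about 6°, some 88° clockwise, so the latch is at its stop. The green button is at (0.560, 0.0225) in both cameras. Moving above it with the fingers closed and turned away from the T-bar.

Emit:
step_arm(
  rows=[
    [[-0.2,-0.7,0,0,0,-5],[-0.4,-1.5,0,0,0,-13],[-0.7,-2.3,0,0,0,-21],[-0.9,-3.1,0,0,0,-29],[-1.1,-3.9,0,0,0,-37],[-1.4,-4.7,0,0,0,-45],[-1.6,-5.5,0,0,0,-53],[-1.9,-6.3,0,0,0,-61],[-2.1,-7.1,0,0,0,-69],[-2.4,-7.9,0,0,0,-77],[-2.4,-8,0,0,0,-85],[-2.4,-8,0,0,0,-90]],
  ],
  grip=0,
)

```text
time_s: 24.6
eef_pos: [0.5585, 0.0222, 0.2763]
orientation: [-2.068, -2.363, 0.002]
wrist_force: [0.1, 0.5, 0.3]
width: 0.003
gripper_force: 0.0
```

Emit:
step_arm(
  rows=[
    [[0,0,-1,0,0,0],[0,0,-3,0,0,0],[0,0,-5,0,0,0],[0,0,-7,0,0,0],[0,0,-8.5,0,0,0],[0,0,-9.5,0,0,0],[0,0,-10,0,0,0],[0,0,-10,0,0,0]],
  ],
)

```text
time_s: 25.4
eef_pos: [0.5585, 0.0227, 0.1769]
orientation: [-2.061, -2.369, 0.002]
wrist_force: [0.6, -0.4, -0.5]
width: 0.002
gripper_force: 0.0
```

Emit:
step_arm(
  rows=[
    [[0,0,-0.6,0,0,0],[0,0,-1.2,0,0,0],[0,0,-1.6,0,0,0],[0,0,-1.9,0,0,0],[0,0,-2.1,0,0,0],[0,0,-2.2,0,0,0],[0,0,-2.2,0,0,0],[0,0,-2.2,0,0,0]],
  ],
)

```text
time_s: 26.2
eef_pos: [0.5591, 0.0227, 0.1564]
orientation: [2.062, 2.369, 0.001]
wrist_force: [-2.2, 0.5, 6.1]
width: -0.001
gripper_force: 2.6
```

Emit:
step_arm(
  rows=[
    [[0,0,-0.15,0,0,0],[0,0,-0.3,0,0,0],[0,0,-0.4,0,0,0],[0,0,-0.4,0,0,0],[0,0,-0.4,0,0,0]],
  ],
)

```text
time_s: 26.7
eef_pos: [0.5592, 0.0227, 0.1553]
orientation: [2.061, 2.368, 0.004]
wrist_force: [-7.6, -0.5, 21.9]
width: 0.0
gripper_force: 10.8
```

The button is bottomed out: 22 N with no more travel. Releasing it and retreating upward.

Emit:
step_arm(
  rows=[
    [[0,0,1,0,0,0],[0,0,3,0,0,0],[0,0,6,0,0,0],[0,0,9,0,0,0],[0,0,12,0,0,0],[0,0,14,0,0,0],[-2,-2,14.5,0,0,0],[-5,-5,14.5,0,0,0],[-8,-8,14.5,0,0,0],[-10,-10,14.5,0,0,0],[-11,-11,14.5,0,0,0],[-11,-11,14.5,0,0,0]],
  ],
)

```text
time_s: 27.9
eef_pos: [0.4482, -0.0882, 0.2971]
orientation: [2.065, 2.367, 0.001]
wrist_force: [0.8, -0.5, 0.3]
width: 0.001
gripper_force: 0.0
```

```bash
python3 m.py 9; python3 - <<'E'
from h import *
s=get_state();print(s["time_s"],s["eef_pos"],s["wrist_force"],abs(s["joint_velocities"]).max())
a=cv2.imread('pics/t7.png').astype(int);b=cv2.imread('pics/t9.png').astype(int)
d=abs(a-b).max(2)
for n,(x0,y0,x1,y1) in dict(buttons=(292,135,328,195),spent=(388,125,482,182),brush=(338,200,365,270),square=(328,78,378,132)).items(): print(n,(d[y0:y1,x0:x1]>40).sum())
hsv=cv2.cvtColor(b.astype(np.uint8),cv2.COLOR_BGR2HSV);m=cv2.inRange(hsv,(45,120,80),(80,255,255))[135:195,290:330];print("green px",np.argwhere(m).mean(0)+[135,290],(m>0).sum())
E
```

```text
27.95 hatch px (184, 108, 116, 118) on z=.158 ((0.5856799483299255, 0.16714267432689667), (0.2595081627368927, 0.22803738713264465), 4.76711368560791)
dark (204, 115, 4, 1) 0.0 ((0.6779000163078308, 0.23361201584339142), (0.006153575610369444, 3.9430460674338974e-08), 89.90953826904297)
dark (262, 141, 14, 43) 204.0 ((0.5801171064376831, 0.10458184033632278), (0.08895041793584824, 0.017665920779109), 11.220599174499512)
27.95 [ 0.44908478 -0.0875909   0.29694412] [ 0.06880551  0.26874302 -0.29952336] 0.023817739952858637
buttons 0
spent 750
brush 550
square 0
green px [175.54193548 308.81290323] 155
```

```bash
python3 -c "
from bench import *
print(close_job())"
```

```text
the job is handed in; nothing more can be done
None
```

The job is handed in at about 28 s. The fresh filter is flat in the pocket, the hatch is shut, and the T-handle is turned to its stop at about 1.45 rad. The green button was pressed fully and let go, and the red button was never touched. The tightness on the gasket is inferred from the handle angle, and the spent filter and brush were hidden by the arm in the last picture, so neither was seen directly.

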